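# Set the ultrasonic cleaner's timer one click on and start it

### The job

With a fingertip, roll the wide knurled wheel of the timer pod one click on, its top moving away from the robot, so that it rests in the middle one of its three clicks with its white line uppermost; leave the narrow wheel beside it as it is. Then press the black button of the start box fully down, let it come up again, and finish clear of everything. Only touch: pick nothing up, do not shove the pod or the start box out of place, and leave the other things on the bench where they are.

Things in the scene. Friction and masses are not known exactly. Their poses are not given: they have to be found in the camera images.
- pod: timer pod: dark grey box 130 mm (x) by 114 mm (y), 58 mm tall, aluminium top plate, 1 kg, loose on rubber feet. Origin under its centre at table height; z up; x points away from its front, which faces the robot within 35 degrees. Two knurled black wheels stand out of its top, turning about axles parallel to its y.
- wheel_top (a point): highest point of the wide wheel; fixed in the pod at 0, +20, 70 mm, axes as the pod's. Wheel: 60 mm diameter, 26 mm wide (y), rim 12 mm above the pod's top; fine knurl under 1 mm. Turned by friction: press a fingertip on top and drag along the pod's +x. Its axle is rigid, so it does not give under the finger; pressing with 3 to 10 N grips well.
- timer_wheel (a joint): angle of the wide wheel, rad, growing as its top moves along the pod's +x (away from the robot). Clicks at 0 (start), 0.6 (wanted: white line across the rim uppermost) and 1.2, end stops just outside. One click is 18 mm at the rim. Let go between 0.33 and 0.87 it snaps to 0.6; leaving a click takes up to 2 N at the rim.
- level_top (a point): highest point of the narrow level wheel, fixed in the pod at x 0, y -38, z 66 mm: 48 mm in diameter, 8 mm wide, 8 mm above the pod's top. To be left alone.
- level_wheel (a joint): angle of the narrow wheel, rad; about 0 at the start, has no clicks, stays where it is left.
- startbox: start box: dark grey box 86 x 86 mm, 45 mm tall, 0.6 kg, standing loose on rubber feet, with one black mushroom button on top. Origin under its centre, at table height; z up.
- button_top (a point): centre of the top of the mushroom button when it is up, fixed in the start box at z 68 mm. The button is 38 mm across.
- start (a joint): button travel, m: 0 up, 0.006 fully down. It is sprung: starts to move at about 1.8 N and is fully down at about 6 N.
- mandrel: steel ring mandrel standing upright, base 48 mm across, 115 mm tall; bystander, origin under its centre
- jar: amber glass jar, 52 mm across, 70 mm tall; bystander, origin under its centre
- bowl: small steel bowl, 84 mm across, 40 mm tall; bystander, origin under its centre
- tray: grey rinsing tray 110 x 75 x 30 mm; bystander, origin under its centre
- brush: wooden-handled brush 160 mm long lying down along its x; bystander, origin at table height under the middle of its length
- hammer: small hammer 200 mm long lying down along its x; bystander, origin at table height under the middle of its length
- block: wooden polishing block 70 x 50 x 30 mm; bystander, origin under its centre
Things that resemble listed ones, but are neither listed nor needed, are in the scene too. What is shaped like the startbox but pink or red is not meant.

How it is judged:
On the way, in this order (a step that is already met when the one before it is completed fails the run):
1. the wide wheel has come to its middle click (value of joint timer_wheel between 0.45 and 0.75 rad), for 0.3 s.
2. the start button is pressed fully down with the wide wheel in its middle click (all of step 1 and value of joint start above 0.0048 m), for 0.05 s.
At the end, for the whole second after the job is handed in: The wide wheel rests in its middle click (0.6 rad, within 0.15), the start button is up again after having been pressed (over 4.8 of 6 mm), the narrow wheel is within 0.25 rad of 0, and the pod, the start box and the other listed things are within 30 mm of where they stood (all of step 1 and value of joint start below 0.001 m and value of joint level_wheel between -0.25 and 0.25 rad and linear speed of each of pod, startbox below 0.02 m/s and distance of each of pod, startbox, mandrel, jar, bowl, tray, brush, hammer, block from where it was at the start of the episode below 0.03 m); the robot touches nothing.
It fails at once if the start button is pressed while the wide wheel is not in its middle click (value of joint start above 0.003 m and not (value of joint timer_wheel between 0.45 and 0.75 rad)).
It fails at once if the narrow wheel is turned (not (value of joint level_wheel between -0.25 and 0.25 rad)).
It fails at once if the pod or the start box is lifted or tipped (height (world z) of any of pod, startbox above 0.008 m or angle between any of pod, startbox's own z axis and vertical above 0.15 rad).
It fails at once if the pod or the start box is shoved out of place (30 mm) (distance of any of pod, startbox from where it was at the start of the episode above 0.03 m).
It fails at once if another thing is picked up or moved (30 mm) (distance of any of mandrel, jar, bowl, tray, brush, hammer, block from where it was at the start of the episode above 0.03 m).
It also fails if it takes over 42 s, if anything falls off the work surface, if the arm or the gripper's body presses on something with over 40 N, if the wrist force passes 120 N, or if a joint passes its speed limit or range.

### The arm

A 6-joint arm with a two-finger parallel gripper is mounted at the origin on the work surface. World frame = base frame: x ahead of the robot, y to its left, z up, the work surface at z = 0. Lengths are in m, angles in rad, forces in N, time in s.
With the tool pointing down it reaches from about 0.325 to 0.85 m from the base axis. Payload 4.4 kg.
Tool frame: the origin (TCP) lies between the finger pads; the fingertips stand 19 mm ahead of it and the grasp point (between the pads) is the TCP (r.finger_overhang is the distance from the TCP to the fingertips, in m); z points along the fingers, y is the direction in which the jaws open and shut (so a half turn about z gives the same grasp; the last joint's range is limited). The gripper opens to 94 mm and grips with 3 to 60 N. Pads are 16 mm wide; open, the fingers measure 119 mm over their backs; the gripper's body (75 mm by 177 mm) begins 78 mm behind the grasp point.
Start: joints at [1.125, 0.207, 1.542, -0, 1.393, -0.15], TCP at [0.167, 0.55, 0.224] pointing down, gripper open.
Joint ranges: [-2.73, 2.73], [-0.86, 2.22], [0.23, 2.46], [-1.11, 4.25], [0.08, 2.63], [-2.82, 2.82]. Speed limits (rad/s): [2.79, 2.79, 3.14, 3.14, 3.14, 3.14].

### API

Orientations are given as a rotation vector (axis times angle).
In Python, from station import status, cams, ticket, r gives the robot as it stands.
- The arm moves only by the tool play_rows, never from a script. Its argument "motion" is a list of rows, each a list of 5 numbers: the shift along the tool's x, y, z in cm, then the turn about the tool's z in rad, then the opening, from 0 (shut) to 1 (fully open). In form: [[tx, ty, tz, spin, grip], ...]. A call has exactly 10 rows; each row shifts and turns the commanded pose from where the row before left it, along the tool's axes as they then stand; what a row does not reach is not made up. A row lasts 1/12 s, in which the tool goes at most 41.7 mm and 7.16 degrees, less where a joint would pass 70% of its speed; a pose out of reach is approached as far as the arm can. A call is refused whole if a number of a shift passes 4.17 or a number of a turn 0.125, either way. A call with a gripper value outside its range is refused whole. The fingers move at their own pace and stop on an object; the grip force is fixed at half the most. Time passes only in rows, so rows that do not move let the fingers close, or fill a call up. It gives the time, the measured TCP pose, the force and the opening at its end, in the units of the state.
- status.observe(): the state, without advancing time (a new reading comes with each control period).
- cams.get_image(name): name is "side" or "top" or "wrist"; returns the picture (420x560x3 uint8, red, green, blue); there is no depth.
- cams.camera_params(name): a dict with "intrinsics" (3x3 intrinsics, pixels), "R" (3x3) and "t" (3): a world point X has camera coordinates R X + t; the wrist camera has in their place "mount" (4x4, takes a point from camera to tool coordinates, whose origin is the TCP and whose axes are the flange's). Camera axes: x right, y down, z forward; pixel columns grow to the right and rows downward; lengths in m; the calibration is good to about 2 mm. A picture is of the moment at which its call begins: read the wrist's pose just before it. camera_params takes no time and is no camera call.
- ticket.hand_in(): hands the job in, once; it reports no verdict.
The state is a dict: "clock": time; "qpos": joint angles; "qd": joint speeds; "joint_torque": joint torques, N m; "position": TCP position; "tool_rot": TCP orientation; "ft_force": force on the tool from outside, world axes, zero at the start; "ft_torque": the same for the moment, N m; "opening": finger opening in m.
Only numpy, scipy, OpenCV 4.12 (cv2) and the standard library are available. Lean on these libraries where they do the work, as an engineer would, in place of code of your own. Each camera call takes 0.05 s, during which the arm holds its last target. There are 200 camera calls.

## Working session

There is one attempt and no reset: what is moved stays moved. The work goes in short steps, Python scripts to look and compute and a tool call to move; the robot and the scene stay as the last step left them, time stands still between calls to the robot, and variables do not carry over. Pictures are saved under pics/ and viewed, about 8 in all and at most 12, crops included, and the job is handed in when it is done.

Besides the shell and the picture viewer there is one more tool, called after "Request:" as a command line: name --pt "numbers of a row" for each row, then --argument value for the rest. play_rows: Moves the arm, as the interface text tells. Its arguments: {"type":"object","properties":{"motion":{"type":"array","items":{"type":"array","items":{"type":"number"}}}},"required":["motion"]}

```bash
mkdir -p pics; cat > h.py <<'E'
import numpy as np, cv2
from scipy.spatial.transform import Rotation as Ro
from station import status, cams, ticket, r
def snap(n,f):
    s=status.observe(); im=cams.get_image(n); cv2.imwrite(f'pics/{f}.png',im[:,:,::-1]); return s,im
def cam(n,s=None):
    p=cams.camera_params(n); K=np.array(p['intrinsics'])
    if n=='wrist':
        M=np.array(p['mount']); T=np.eye(4); T[:3,:3]=Ro.from_rotvec(s['tool_rot']).as_matrix(); T[:3,3]=s['position']
        W=T@M; return K,W[:3,:3],W[:3,3]
    R=np.array(p['R']); t=np.array(p['t']); return K,R.T,-R.T@t
def ray(c,u,v):
    K,R,o=c; d=R@np.linalg.inv(K)@[u,v,1]; return o,d/np.linalg.norm(d)
def plane(c,u,v,z):
    o,d=ray(c,u,v); return o+d*(z-o[2])/d[2]
def tri(r1,r2):
    (a,d),(b,e)=r1,r2; s=np.linalg.lstsq(np.c_[d,-e],b-a,rcond=None)[0]
    p,q=a+s[0]*d,b+s[1]*e; return (p+q)/2,np.linalg.norm(p-q)
def proj(c,X):
    K,R,o=c; x=K@(R.T@(np.array(X)-o)); return x[:2]/x[2]
E
python3 - <<'E'
from h import *
s,a=snap('top','t0'); _,b=snap('side','s0'); 
print(s['position'],s['tool_rot'],s['ft_force'],s['clock'])
for n in('top','side'): print(cam(n))
E
```

```text
[0.1667608  0.5495035  0.22330386] [-0.46131286 -3.10686564  0.00337998] [0.56123443 0.38200864 0.3168053 ] 0.0
(array([[409.6759784 ,   0.        , 283.29399135],
       [  0.        , 409.6759784 , 201.93548185],
       [  0.        ,   0.        ,   1.        ]]), array([[-2.00610539e-02, -9.73793000e-01,  2.26549657e-01],
       [-9.99798646e-01,  1.96458974e-02, -4.08730327e-03],
       [-4.70583998e-04, -2.26586036e-01, -9.73991040e-01]]), array([ 0.2887441 , -0.07773052,  1.13888306]))
(array([[477.95756787,   0.        , 276.71740177],
       [  0.        , 477.95756787, 209.13323627],
       [  0.        ,   0.        ,   1.        ]]), array([[ 0.81308263, -0.37338042,  0.44663599],
       [-0.58214638, -0.52346722,  0.6221637 ],
       [ 0.00149556, -0.76587802, -0.64298416]]), array([-0.03010967, -0.82706955,  0.82561438]))
```

View pics/t0.png

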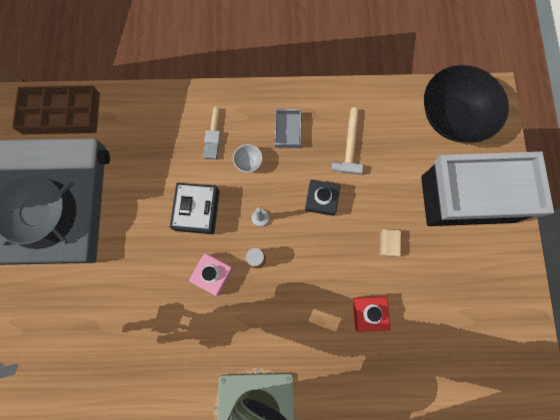

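View pics/s0.png

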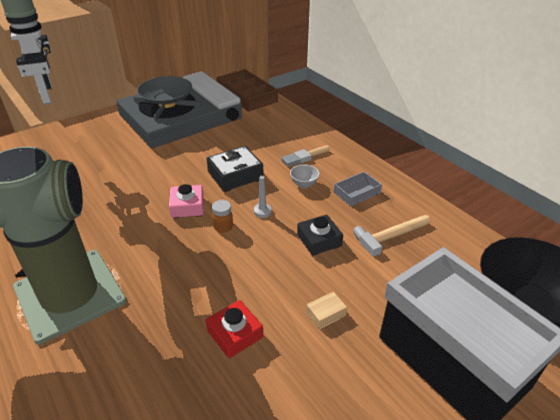

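The top view shows the pod at about (196,208), with the wide wheel at (185,205) and the narrow one at (207,208). The black start box is at (323,197), and the pink and red boxes are decoys. In the side view the pod is at (235,167) and the start box at (320,233).

```bash
python3 - <<'E'
from h import *
a=cv2.imread('pics/t0.png'); b=cv2.imread('pics/s0.png')
cr=lambda im,u,v:cv2.resize(im[v-30:v+30,u-40:u+40],None,fx=5,fy=5,interpolation=cv2.INTER_CUBIC)
m=np.vstack([np.hstack([cr(a,196,208),cr(b,235,165)]),np.hstack([cr(a,323,197),cr(b,320,233)])])
cv2.imwrite('pics/m0.png',m)
ct=cam('top')
hsv=cv2.cvtColor(a,cv2.COLOR_BGR2HSV)
# plate: bright, unsaturated, hull, pod region
for nm,(u,v),z in(('pod',(196,208),.058),('box',(323,197),.068)):
    mk=((hsv[...,1]<60)&(hsv[...,2]>110)).astype(np.uint8)
    w=np.zeros_like(mk); w[v-30:v+30,u-32:u+32]=1
    pts=cv2.findNonZero(mk*w); rc=cv2.minAreaRect(pts); bx=cv2.boxPoints(rc)
    P=np.array([plane(ct,*p,z)[:2] for p in bx]); print(nm,rc,'\n',P.round(4),P.mean(0),[np.linalg.norm(P[i]-P[i-1]).round(4) for i in range(4)],[np.degrees(np.arctan2(*(P[i]-P[i-1])[::-1])).round(1) for i in range(4)])
E
```

```text
pod ((192.484619140625, 206.1230926513672), (36.466209411621094, 42.79198455810547), 7.125016689300537) 
 [[0.4826 0.2173]
 [0.6003 0.2076]
 [0.5855 0.1083]
 [0.4684 0.1202]] [0.53420465 0.1633465 ] [np.float64(0.098), np.float64(0.1181), np.float64(0.1004), np.float64(0.1177)] [np.float64(81.7), np.float64(-4.7), np.float64(-98.5), np.float64(174.2)]
box ((332.1912841796875, 181.5457763671875), (21.15266227722168, 50.75040817260742), 41.76029968261719) 
 [[ 0.5601 -0.1477]
 [ 0.6658 -0.2444]
 [ 0.6243 -0.2854]
 [ 0.5203 -0.1886]] [ 0.59263031 -0.21653879] [np.float64(0.057), np.float64(0.1433), np.float64(0.0583), np.float64(0.1421)] [np.float64(45.8), np.float64(-42.5), np.float64(-135.3), np.float64(137.0)]
```

View pics/m0.png

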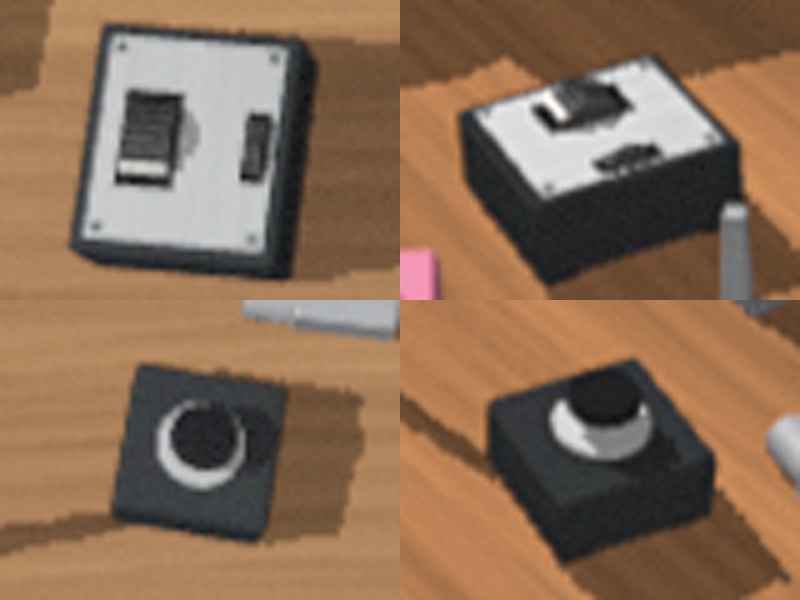

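The crops show the four plate screws and the black button cap clearly in both views. The white line on the wide wheel is on the side nearer the robot. Next I triangulate the screws and the cap centre.

```bash
python3 - <<'E'
from h import *
ct,cs=cam('top'),cam('side')
T=lambda p,o:(p[0]/5+o[0]-.4,p[1]/5+o[1]-.4)
def go(n,t,s,ot,os):
    X,g=tri(ray(ct,*T(t,ot)),ray(cs,*T(s,os))); print(n,X.round(4),g.round(4)); return X
ot,os=(156,178),(195,135)
P=[go(n,t,(s[0]-400,s[1]),ot,os) for n,t,s in(('TL',(122,47),(645,66)),('TR',(274,58),(711,137)),('BL',(96,226),(487,116)),('BR',(251,239),(548,188)))]
P=np.array(P); c=P.mean(0); x=(P[0]+P[1]-P[2]-P[3])[:2]; y=(P[0]+P[2]-P[1]-P[3])[:2]
yx=np.arctan2(x[1],x[0]); yy=np.arctan2(-y[0],y[1]); print(c,np.degrees([yx,yy]))
w=(yx+yy)/2; R=np.array([[np.cos(w),-np.sin(w)],[np.sin(w),np.cos(w)]])
W=c[:2]+R@[0,.02]; L=c[:2]+R@[0,-.038]; print('wheel',W,'level',L,'yaw',w)
for X in ((*W,.07),(*L,.066)): print([((proj(k,X)-o+.4)*5).round() for k,o in((ct,ot),(cs,os))])
B=go('button',(205,137),(205,100),(283,167),(280,203))
s=status.observe(); Q=Ro.from_rotvec(s['tool_rot']).as_matrix(); print(Q.round(3))
p=s['position'].copy() if hasattr(s['position'],'copy') else s['position']
print('tool shift to wheel', Q.T@(np.array([*W,.2])-p), s['opening'])
E
```

```text
TL [0.5868 0.1989 0.0594] 0.0012
TR [0.5787 0.1163 0.0585] 0.0022
BL [0.4875 0.2102 0.0569] 0.003
BR [0.4784 0.1266 0.0587] 0.003
[0.53285595 0.16300861 0.05836805] [-6.18419703 -5.88668753]
wheel [0.53495882 0.18289775] level [0.52886049 0.12521924] yaw -0.10533833959727586
[array([143., 136.]), array([184.,  91.])]
[array([252., 146.]), array([229., 147.])]
button [ 0.5578 -0.1912  0.0626] 0.0026
[[-0.957  0.291 -0.001]
 [ 0.291  0.957 -0.002]
 [ 0.    -0.002 -1.   ]]
tool shift to wheel [-0.45881642 -0.24384555  0.02377062] 0.09383621155332134
```

Request:
play_rows --pt "-3.6 -1.9 0 0 0" --pt "-3.6 -1.9 0 0 0" --pt "-3.6 -1.9 0 0 0" --pt "-3.6 -1.9 0 0 0" --pt "-3.6 -1.9 0 0 0" --pt "-3.6 -1.9 0 0 0" --pt "-3.6 -1.9 0 0 0" --pt "-3.6 -1.9 0 0 0" --pt "-3.6 -1.9 0 0 0" --pt "-3.6 -1.9 0 0 0"

```text
clock: 0.93
position: [0.4571, 0.262, 0.2241]
tool_rot: [-0.462, -3.107, 0.0]
ft_force: [1.4, 0.4, -0.3]
opening: 0.0308
```

Request:
play_rows --pt "-3.0 -1.6 0 0 0" --pt "-3.0 -1.6 0 0 0" --pt "-1.5 -0.8 0 0 0" --pt "0 0 0 0.12 0" --pt "0 0 0 0.12 0" --pt "0 0 0 0.12 0" --pt "0 0 0 0.12 0" --pt "0 0 0 0.12 0" --pt "0 0 0 0.12 0" --pt "0 0 0 0.12 0"

```text
clock: 1.77
position: [0.516, 0.2036, 0.2238]
tool_rot: [-1.696, -2.643, 0.001]
ft_force: [-0.3, 0.1, -0.6]
opening: 0.0003
```

Request:
play_rows --pt "0 0 0 0.12 0" --pt "0 0 0 0.12 0" --pt "0 0 0 0.12 0" --pt "0 0 0 0.12 0" --pt "0 0 0 0.06 0" --pt "0 0 0 0 0" --pt "0 0 0 0 0" --pt "0 0 0 0 0" --pt "0 0 0 0 0" --pt "0 0 0 0 0"

```text
clock: 2.6
position: [0.5164, 0.2037, 0.2244]
tool_rot: [-2.333, -2.104, 0.0]
ft_force: [-0.5, -0.0, -0.4]
opening: -0.0002
```

```bash
cat > rel.py <<'E'
from h import *
import sys
x,y,z=map(float,sys.argv[1:4]); s=status.observe(); Q=Ro.from_rotvec(s['tool_rot']).as_matrix()
print('t',s['clock'],'pos',s['position'],'yaw_y',np.arctan2(Q[1,1],Q[0,1]),'zaxis',Q[:,2].round(3),'F',np.round(s['ft_force'],2),'op',s['opening'])
print('shift cm',100*Q.T@(np.array([x,y,z])-s['position']))
E
python3 rel.py 0.535 0.183 0.089; python3 - <<'E'
from h import *
s,_=snap('wrist','w0'); c=cam('wrist',s); print(proj(c,[.535,.183,.07]),proj(c,[.529,.125,.066]))
E
```

```text
t 2.6 pos [0.51643121 0.20372666 0.22435277] yaw_y -0.10338258529675955 zaxis [-0. -0. -1.] F [-0.52 -0.03 -0.42] op -0.00016455431065861593
shift cm [-1.86934675  2.06266031 13.53508918]
[298.17710009 217.44564303] [296.96713107 271.8516558 ]
```

View pics/w0.png

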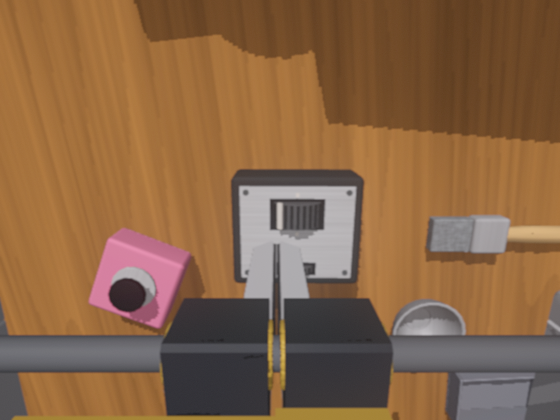

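The wrist view has the wide wheel centred at about (298,215), against a predicted (298,217). The yaw is aligned and the white line shows at (280,215). Now I go down to just above the wheel, 9 mm on the near side of its top.

Request:
play_rows --pt "-0.9 0.6 2.5 0 0" --pt "-0.97 0.55 2.5 0 0" --pt "0 0 2.5 0 0" --pt "0 0 2.0 0 0" --pt "0 0 1.5 0 0" --pt "0 0 1.0 0 0" --pt "0 0 0.6 0 0" --pt "0 0 0.2 0 0" --pt "0 0 0 0 0" --pt "0 0 0 0 0"

```text
clock: 3.48
position: [0.5268, 0.1842, 0.0975]
tool_rot: [2.333, 2.103, 0.003]
ft_force: [0.0, 0.5, -0.7]
opening: 0.0004
```

Request:
play_rows --pt "0 0 0.05 0 0" --pt "0 0 0.05 0 0" --pt "0 0 0.05 0 0" --pt "0 0 0.05 0 0" --pt "0 0 0.05 0 0" --pt "0 0 0 0 0" --pt "0 0 0 0 0" --pt "0 0 0 0 0" --pt "0 0 0 0 0" --pt "0 0 0 0 0"

```text
clock: 4.32
position: [0.526, 0.1839, 0.0939]
tool_rot: [-2.334, -2.103, -0.0]
ft_force: [-0.6, 0.9, -0.2]
opening: 0.0005
```

```bash
python3 rel.py 0.535 0.183 0.089
```

```text
t 4.3167 pos [0.52599441 0.18392134 0.09394812] yaw_y -0.104048824293472 zaxis [-0.  0. -1.] F [-0.55  0.89 -0.18] op 0.0004995337232412219
shift cm [0.00189266 0.90526078 0.49480602]
```

Request:
play_rows --pt "0 0 0.05 0 0" --pt "0 0 0.05 0 0" --pt "0 0 0.05 0 0" --pt "0 0 0.05 0 0" --pt "0 0 0.05 0 0" --pt "0 0 0.05 0 0" --pt "0 0 0.05 0 0" --pt "0 0 0.05 0 0" --pt "0 0 0 0 0" --pt "0 0 0 0 0"

```text
clock: 5.15
position: [0.526, 0.1839, 0.0899]
tool_rot: [-2.334, -2.103, 0.0]
ft_force: [1.2, 0.6, -0.7]
opening: 0.0003
```

Request:
play_rows --pt "0 0 0.03 0 0" --pt "0 0 0.03 0 0" --pt "0 0 0 0 0" --pt "0 0 0 0 0" --pt "0 0 0 0 0" --pt "0 0 0 0 0" --pt "0 0 0 0 0" --pt "0 0 0 0 0" --pt "0 0 0 0 0" --pt "0 0 0 0 0"

```text
clock: 5.98
position: [0.526, 0.1839, 0.0894]
tool_rot: [2.334, 2.103, -0.0]
ft_force: [0.6, 0.3, 0.1]
opening: 0.0004
```

Request:
play_rows --pt "0 0 0.03 0 0" --pt "0 0 0.03 0 0" --pt "0 0 0 0 0" --pt "0 0 0 0 0" --pt "0 0 0 0 0" --pt "0 0 0 0 0" --pt "0 0 0 0 0" --pt "0 0 0 0 0" --pt "0 0 0 0 0" --pt "0 0 0 0 0"

```text
clock: 6.82
position: [0.526, 0.1839, 0.0887]
tool_rot: [2.334, 2.103, -0.0]
ft_force: [0.4, -0.4, -0.5]
opening: 0.0006
```

Request:
play_rows --pt "0 0 0.02 0 0" --pt "0 0 0.02 0 0" --pt "0 0 0 0 0" --pt "0 0 0 0 0" --pt "0 0 0 0 0" --pt "0 0 0 0 0" --pt "0 0 0 0 0" --pt "0 0 0 0 0" --pt "0 0 0 0 0" --pt "0 0 0 0 0"

```text
clock: 7.65
position: [0.5261, 0.184, 0.0885]
tool_rot: [2.334, 2.103, 0.0]
ft_force: [-1.0, -1.9, 2.5]
opening: 0.0002
```

Request:
play_rows --pt "0 0 0.02 0 0" --pt "0 0 0 0 0" --pt "0 0 0 0 0" --pt "0 0 0 0 0" --pt "0 0 0 0 0" --pt "0 0 0 0 0" --pt "0 0 0 0 0" --pt "0 0 0 0 0" --pt "0 0 0 0 0" --pt "0 0 0 0 0"

```text
clock: 8.48
position: [0.5262, 0.184, 0.0885]
tool_rot: [2.334, 2.103, 0.001]
ft_force: [-1.3, -0.6, 4.5]
opening: 0.0006
```

Request:
play_rows --pt "0 0 0.01 0 0" --pt "0 0.1 0 0 0" --pt "0 0.1 0 0 0" --pt "0 0.1 0 0 0" --pt "0 0.1 0 0 0" --pt "0 0.1 0 0 0" --pt "0 0.1 0 0 0" --pt "0 0.1 0 0 0" --pt "0 0.1 0 0 0" --pt "0 0 0 0 0"

```text
clock: 9.32
position: [0.5355, 0.183, 0.0892]
tool_rot: [2.332, 2.102, 0.004]
ft_force: [-0.3, -1.2, 6.7]
opening: 0.0006
```

Request:
play_rows --pt "0 0.1 0 0 0" --pt "0 0.1 0 0 0" --pt "0 0.1 0 0 0" --pt "0 0.1 0 0 0" --pt "0 0.1 0 0 0" --pt "0 0.1 0 0 0" --pt "0 0.1 0 0 0" --pt "0 0.1 0 0 0" --pt "0 0.1 0 0 0" --pt "0 0 0 0 0"

```text
clock: 10.15
position: [0.5436, 0.1822, 0.0883]
tool_rot: [2.333, 2.102, 0.002]
ft_force: [1.5, -0.4, 5.3]
opening: 0.0006
```

```bash
python3 - <<'E'
from h import *
s,_=snap('wrist','w1'); print(s['position'],s['ft_force'])
a=cv2.imread('pics/w1.png'); _,_=snap('side','s1'); b=cv2.imread('pics/s1.png')[125:205,180:290]
cv2.imwrite('pics/m1.png',np.hstack([a[:,120:480],cv2.resize(b,(440,320)).repeat(1,0) if 0 else cv2.copyMakeBorder(cv2.resize(b,(440,320),interpolation=cv2.INTER_CUBIC),0,100,0,0,cv2.BORDER_CONSTANT)]))
E
```

```text
[0.54359567 0.1821596  0.08834722] [ 1.5482536  -0.40964252  5.25635621]
```

View pics/m1.png

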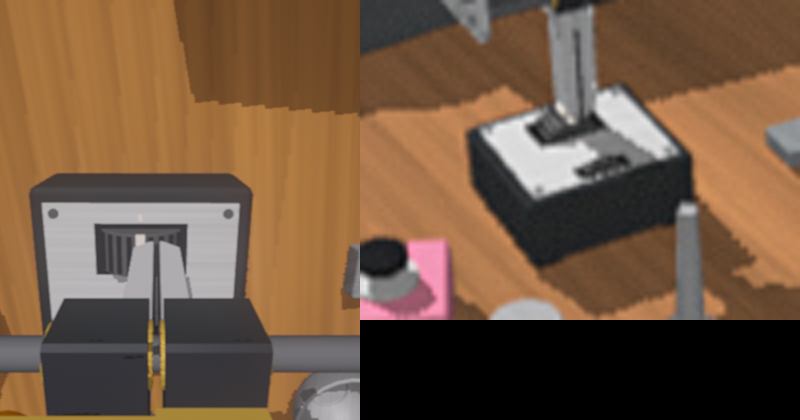

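The white line now sits at (140,240) in the wrist crop, in line with the index mark on the plate, so the wheel is at the middle click. I lift straight up and check.

Request:
play_rows --pt "0 0 -0.1 0 0" --pt "0 0 -0.2 0 0" --pt "0 0 -0.5 0 0" --pt "0 0 -1.5 0 0" --pt "0 0 -2.5 0 0" --pt "0 0 -2.5 0 0" --pt "0 0 -2.0 0 0" --pt "0 0 -1.0 0 0" --pt "0 0 0 0 0" --pt "0 0 0 0 0"

```text
clock: 11.08
position: [0.5425, 0.1822, 0.1906]
tool_rot: [-2.334, -2.103, 0.001]
ft_force: [0.5, 0.1, -0.7]
opening: 0.0006
```

```bash
python3 - <<'E'
from h import *
snap('top','t2'); snap('wrist','w2'); snap('side','s2')
a=cv2.imread('pics/w2.png')[100:340,180:420]; b=cv2.imread('pics/s2.png')[125:205,195:275]
f=lambda i:cv2.resize(i,(400,400),interpolation=cv2.INTER_CUBIC)
cv2.imwrite('pics/m2.png',np.hstack([f(a),f(b)]))
E
python3 rel.py .5578 -.1912 .15
```

```text
t 11.2333 pos [0.54145632 0.18193285 0.18887991] yaw_y -0.10402770027423733 zaxis [-0.004 -0.001 -1.   ] F [-0.22  0.23 -0.15] op 0.00029749555104387903
shift cm [-36.93767243   5.51532474   3.90620145]
```

View pics/m2.png

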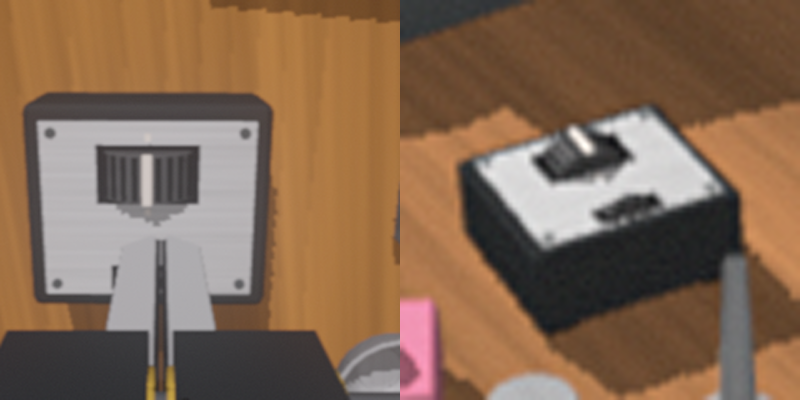

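The white line is uppermost in both views and the pod has not moved. Next I go over to the button.

Request:
play_rows --pt "-3.6 0.5 0 0 0" --pt "-3.6 0.5 0 0 0" --pt "-3.6 0.5 0 0 0" --pt "-3.6 0.5 0 0 0" --pt "-3.6 0.5 0 0 0" --pt "-3.6 0.5 0 0 0" --pt "-3.6 0.5 0 0 0" --pt "-3.6 0.5 0 0 0" --pt "-3.6 0.5 0 0 0" --pt "-3.6 0.5 0 0 0"

```text
clock: 12.07
position: [0.5541, -0.1824, 0.1892]
tool_rot: [-2.332, -2.101, 0.002]
ft_force: [-0.6, 0.8, -0.6]
opening: 0.0003
```

Request:
play_rows --pt "0 0 0 0 0" --pt "0 0 0 0 0" --pt "0 0 0 0 0" --pt "0 0 0 0 0" --pt "0 0 0 0 0" --pt "0 0 0 0 0" --pt "0 0 0 0 0" --pt "0 0 0 0 0" --pt "0 0 0 0 0" --pt "0 0 0 0 0"

```text
clock: 12.9
position: [0.5553, -0.1809, 0.1912]
tool_rot: [2.333, 2.103, 0.0]
ft_force: [0.3, 0.2, 0.3]
opening: 0.0005
```

```bash
python3 rel.py .5578 -.1912 .087; python3 - <<'E'
from h import *
s,_=snap('wrist','w3'); c=cam('wrist',s); print(proj(c,[.5578,-.1912,.068]))
E
```

```text
t 12.9 pos [ 0.55531011 -0.18085532  0.19116858] yaw_y -0.1036124062034414 zaxis [ 0. -0. -1.] F [0.34 0.19 0.33] op 0.0005221607988571244
shift cm [-1.00192634  0.35270239 10.41704354]
[280.56965701 218.35393152]
```

View pics/w3.png

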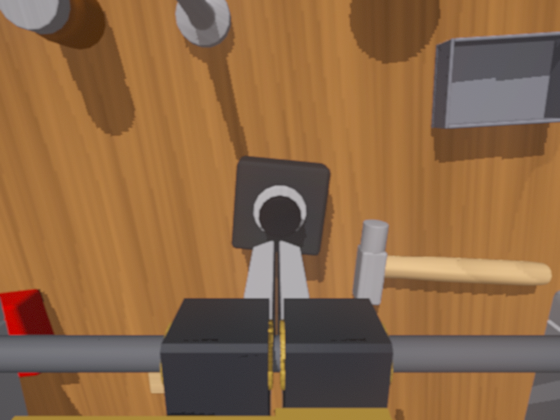

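The cap is at (280,214), about 3 mm from the prediction, with nothing close by. I go down to just above it.

Request:
play_rows --pt "-0.4 0.2 2.0 0 0" --pt "-0.4 0.15 2.5 0 0" --pt "0 0 2.0 0 0" --pt "0 0 1.5 0 0" --pt "0 0 1.0 0 0" --pt "0 0 0.5 0 0" --pt "0 0 0.3 0 0" --pt "0 0 0 0 0" --pt "0 0 0 0 0" --pt "0 0 0 0 0"

```text
clock: 13.78
position: [0.5588, -0.1898, 0.0943]
tool_rot: [2.332, 2.102, 0.001]
ft_force: [0.7, -0.9, -0.7]
opening: 0.0005
```

Request:
play_rows --pt "0 0 0.1 0 0" --pt "0 0 0.1 0 0" --pt "0 0 0.1 0 0" --pt "0 0 0.1 0 0" --pt "0 0 0.1 0 0" --pt "0 0 0.1 0 0" --pt "0 0 0 0 0" --pt "0 0 0 0 0" --pt "0 0 0 0 0" --pt "0 0 0 0 0"

```text
clock: 14.62
position: [0.5579, -0.1894, 0.0872]
tool_rot: [2.334, 2.103, -0.0]
ft_force: [-0.1, -0.0, 1.4]
opening: 0.0
```

Request:
play_rows --pt "0 0 0.1 0 0" --pt "0 0 0.1 0 0" --pt "0 0 0.1 0 0" --pt "0 0 0.1 0 0" --pt "0 0 0.1 0 0" --pt "0 0 0.05 0 0" --pt "0 0 0.05 0 0" --pt "0 0 0 0 0" --pt "0 0 0 0 0" --pt "0 0 0 0 0"

```text
clock: 15.45
position: [0.558, -0.1894, 0.0814]
tool_rot: [2.334, 2.103, -0.0]
ft_force: [-2.7, 1.9, 6.6]
opening: 0.0005
```

Request:
play_rows --pt "0 0 0.03 0 0" --pt "0 0 0.03 0 0" --pt "0 0 0 0 0" --pt "0 0 0 0 0" --pt "0 0 0 0 0" --pt "0 0 0 0 0" --pt "0 0 0 0 0" --pt "0 0 0 0 0" --pt "0 0 0 0 0" --pt "0 0 0 0 0"

```text
clock: 16.28
position: [0.558, -0.1894, 0.0813]
tool_rot: [2.334, 2.103, 0.0]
ft_force: [-3.3, 1.9, 7.7]
opening: 0.0005
```

Request:
play_rows --pt "0 0 0.03 0 0" --pt "0 0 0.03 0 0" --pt "0 0 0 0 0" --pt "0 0 0 0 0" --pt "0 0 0 0 0" --pt "0 0 0 0 0" --pt "0 0 0 0 0" --pt "0 0 0 0 0" --pt "0 0 0 0 0" --pt "0 0 0 0 0"

```text
clock: 17.12
position: [0.558, -0.1894, 0.0812]
tool_rot: [2.334, 2.103, -0.0]
ft_force: [-3.8, 2.0, 10.1]
opening: 0.0006
```

Request:
play_rows --pt "0 0 -0.2 0 0" --pt "0 0 -0.3 0 0" --pt "0 0 -0.5 0 0" --pt "0 0 -1.0 0 0" --pt "0 0 -2.5 0 0" --pt "0 0 -3.0 0 0" --pt "0 0 -3.0 0 0" --pt "0 0 -2.0 0 0" --pt "0 0 0 0 0" --pt "0 0 0 0 0"

```text
clock: 17.95
position: [0.5588, -0.1899, 0.2064]
tool_rot: [2.331, 2.101, 0.002]
ft_force: [0.4, -0.5, -1.0]
opening: 0.0006
```

Request:
play_rows --pt "0 0 0 0 0" --pt "0 0 0 0 0" --pt "0 0 0 0 0" --pt "0 0 0 0 0" --pt "0 0 0 0 0" --pt "0 0 0 0 0" --pt "0 0 0 0 0" --pt "0 0 0 0 0" --pt "0 0 0 0 0" --pt "0 0 0 0 0"

```text
clock: 18.78
position: [0.5579, -0.1894, 0.2049]
tool_rot: [2.334, 2.103, 0.0]
ft_force: [0.3, 0.4, 0.3]
opening: 0.0007
```

```bash
python3 - <<'E'
from h import *
s,_=snap('side','s4'); print(s['position'],s['ft_force'],s['clock'])
a=cv2.imread('pics/s0.png');b=cv2.imread('pics/s4.png')
f=lambda i,u,v:cv2.resize(i[v-40:v+40,u-50:u+50],(400,300),interpolation=cv2.INTER_CUBIC)
cv2.imwrite('pics/m4.png',np.vstack([np.hstack([f(i,235,165),f(i,320,233)]) for i in (a,b)]))
E
```

```text
[ 0.55793434 -0.18941716  0.20494864] [0.31796803 0.39863746 0.31271364] 18.7833
```

View pics/m4.png

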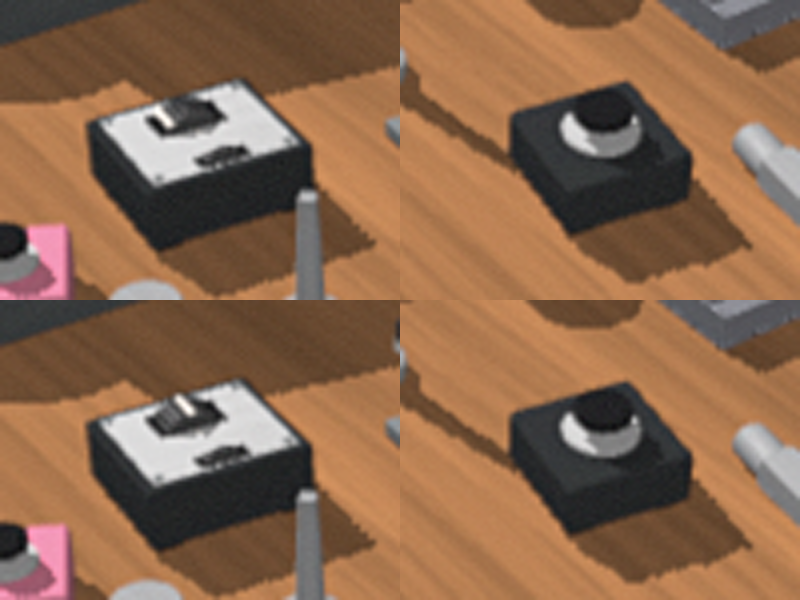

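Before and after match: the pod and box are in place, the white line is uppermost and the button is back up.

```bash
python3 -c "
from h import *
print(ticket.hand_in())"
```

```text
the job is handed in; nothing more can be done
None
```

I rolled the wide wheel one click and pressed and released the start button, then handed the job in at about 19 s of the 42 s allowed. No verdict was reported.

- **Wheel:** I dragged its top about 17 mm along the pod's +x with the shut fingertips, pressing with about 5–7 N. After I let go, the wrist and side views both showed the white line uppermost, in line with the mark on the plate.
- **Button:** I pressed it down about 6 mm. It bottomed out, with the force reaching 10 N while the fingertip moved only about 0.1 mm. In the last side picture it is up again.
- **Everything else:** Before-and-after side crops show no visible shift of the pod or the start box, and the narrow wheel looks unturned. I did not check the bystanders one by one.
- **Arm:** It finished 20 cm up, with the force readings down to noise.

One measurement disagreed: the camera put the button's height at 62.6 mm against the listed 68 mm. Contact came at about 68 mm, so the listed height was right.

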